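# Level the tilting scrap bin and sweep the rejected pinions into it

## Robot

A 6-joint arm with a two-finger parallel gripper is mounted at the origin on the work surface. World frame = base frame: x ahead of the robot, y to its left, z up, the work surface at z = 0. Lengths are in m, angles in degrees, forces in N, time in s.
With the tool pointing down it reaches from about 0.25 to 0.8 m from the base axis. Payload 3.9 kg.
Tool frame: the origin (TCP) lies on the centre line of the jaws, within the pads' length; the fingertips stand 8 mm ahead of it and the grasp point (between the pads) lies 11 mm behind it; z points along the fingers, y is the line along which they close (so a half turn about z gives the same grasp; the last joint's range is limited). The gripper opens to 85 mm and grips with 20 to 120 N. Pads are 22 mm wide; open, the fingers measure 114 mm over their backs; the gripper's body (76 mm by 85 mm) begins 54 mm behind the grasp point. The pads swing forward as they close: fully open they stand 13 mm farther back than shut.
Start: joints at [71.391, 14.897, -7.913, 67.191, 0, 90], TCP at [0.168, 0.498, 0.216] pointing down, gripper open.
Joint ranges: [-159.42, 159.42], [-47.68, 98.78], [-73.54, 78.23], [-108.79, 121.32], [-90, 84.71], [-180, 180]. Speed limits (degrees/s): [147.25, 147.25, 180, 180, 180, 180].

## Interface

Orientations are given as a 3x3 rotation matrix whose columns are the frame's x, y, z axes.
In Python, from rig import manip, snapshot, order gives the robot as it stands.
- The arm moves only by the tool move_arm, never from a script. Its argument "motion" is a list that holds one entry, the list of rows, each a list of 4 numbers: the shift along the tool's x, y, z in cm, then the turn about the tool's z in rad. In form: [[[dx, dy, dz, spin], ...]]. A call has 1 to 5 rows; each row shifts and turns the commanded pose from where the row before left it, along the tool's axes as they then stand; what a row does not reach is not made up. A row lasts 1/8 s, in which the tool goes at most 62.5 mm and 10.7 degrees, less where a joint would pass 70% of its speed; a pose out of reach is approached as far as the arm can. A call is refused whole if a number of a shift passes 6.25 or a number of a turn 0.188, either way. A call with a gripper value outside its range is refused whole. "claw" is the opening, from 0 (shut) to 1 (fully open), set as the call begins (left out, the last holds). The fingers move at their own pace and stop on an object; "grip_force" is the grip in N (left out, the last holds). Time passes only in rows, so rows that do not move let the fingers close. It gives the time, the measured TCP pose, the force, the opening and the grip force at its end, in the units of the state.
- manip.get_obs(): the state, without advancing time (a new reading comes with each control period).
- snapshot(name): name is "scene" or "top"; returns a dict with "img" (384x512x3 uint8, blue, green, red), "z_map" (384x512 float32, m along the optical axis (not along the pixel's ray), 0 where there is no reading), "fx", "fy", "cx", "cy" (pixels), "distortion" ([k1, k2, p1, p2, k3] as OpenCV has them; the pictures are not rectified), "R" (3x3) and "t" (3): a world point X has camera coordinates R X + t. Camera axes: x right, y down, z forward; pixel columns grow to the right and rows downward; lengths in m; the calibration is good to about 2 mm. A picture is of the moment at which its call begins.
- order.hand_in(): hands the job in; it is judged then, once.
The state is a dict: "time": time; "q": joint angles; "joint_vel": joint speeds; "joint_efforts": joint torques, N m; "tool_pos": TCP position; "tool_rot": TCP orientation; "force": force on the tool from outside, world axes, zero at the start; "moment": the same for the moment, N m; "width": opening from 0.0 (shut) to 1.0 (fully open); "grasp_force": force on a finger pad.
Only numpy, scipy, OpenCV 4.12 (cv2) and the standard library are available. Lean on these libraries where they do the work, as an engineer would, in place of code of your own. Each camera call takes 0.05 s, during which the arm holds its last target. There are 200 camera calls.

## Task

Press the yellow tab of the olive tilting bin down until the bin sits level, then sweep the three red-marked reject pinions across the concrete ledge with the fingers, over its edge and into the bin. Do not grip, squeeze or pick up any pinion, and leave the green-marked good pinion, the mallet head, the bushing and the gauge block where they are. The bin must be level before the first pinion goes over the edge and still be level at the end.

Things in the scene. Friction and masses are not known exactly. Their poses are not given: they have to be found in the camera images.
- ledge: Concrete ledge, fixed, placed anew each time; level top 120 mm above the bench, overhanging slab 45 mm thick. Origin on the bench (z = 0) below the middle of the straight slab edge facing the bin. x axis along that edge (slab spans -190 to 190 mm); y axis from the edge across the slab, away from the bin (slab spans 0 to 440 mm).
- bracket: Dark steel bracket carrying the bin, fixed beside the ledge; axes parallel to the ledge's (x along the edge, y from the bin towards the ledge). Origin on the bench under the centre of the bin, 84 mm outside the slab edge; its x along the ledge varies. The bin's pivot axis lies along x, 70 mm above this origin.
- bin (a joint): Tilt of the bin about its pivot, rad: 0 = level, on its stop (cannot go below); positive = ledge-side rim raised, up to 0.36. A friction pivot (0.6 N m) keeps it where it is left; about 10 N down on the tab moves it. Starts tilted, the rim standing above the ledge top as a barrier.
- tab (a point): Centre of the top face of the yellow press tab, 36 mm (x) by 50 mm (y), on the bin's end nearest the robot, ledge side. Turns with the bin: when level it is at x = -108, y = +60, z = 124 mm in the bracket's frame, 4 mm above the ledge top; when tilted it is up to 20 mm higher and 25 mm farther from the ledge.
- bin_floor (a point): Centre of the bin's inner floor, moving with the bin; axes as the bracket's when level. Olive steel bin, open on top, outside 180 mm (x) by 160 mm (y), walls 4 mm, 80 mm deep inside. When level, its rim is 114 mm above the bench, 6 mm below the ledge top, and its ledge-side wall is 4 mm from the slab edge.
- reject_a: Helical steel pinion lying flat, 42 mm diameter, 26 mm tall, about 160 g, top face painted red with a black bore; origin at the centre of its underside. A reject: to be swept into the bin. The three rejects are alike.
- reject_b: Helical steel pinion lying flat, 42 mm diameter, 26 mm tall, about 160 g, top face painted red with a black bore; origin at the centre of its underside. A reject: to be swept into the bin. The three rejects are alike.
- reject_c: Helical steel pinion lying flat, 42 mm diameter, 26 mm tall, about 160 g, top face painted red with a black bore; origin at the centre of its underside. A reject: to be swept into the bin. The three rejects are alike.
- good_pinion: Helical steel pinion lying flat, 42 mm diameter, 26 mm tall, about 160 g, top face painted green with a black bore; origin at the centre of its underside. A good part on the ledge: leave it alone.
- mallet_head: Mallet head without handle, lying flat: 80 mm long along its x axis, 36 mm wide and tall, grey iron with copper faces at both ends; origin at the centre of its underside. On the ledge, leave it alone.
- bushing: Grey cast-iron bushing standing on end on the ledge, 48 mm outer diameter, 40 mm tall; origin at the centre of its underside. Leave it alone.
- gauge_block: Aluminium gauge block on the ledge, 50 by 30 by 30 mm; origin at the centre of its underside. Leave it alone.
Things that resemble listed ones, but are neither listed nor needed, are in the scene too. Leave any blue or purple look-alike of the reject_c alone.

How it is judged (in metres and radians):
On the way, in this order (a step that is already met when the one before it is completed fails the run):
1. the bin is pressed level (within 0.08 rad) (value of joint bin below 0.08 rad), for 0.2 s.
2. all three rejects are in the bin (x of reject_a in the frame of bin_floor between -0.088 and 0.088 m and y of reject_a in the frame of bin_floor between -0.078 and 0.078 m and z of reject_a in the frame of bin_floor between -0.01 and 0.07 m and x of reject_b in the frame of bin_floor between -0.088 and 0.088 m and y of reject_b in the frame of bin_floor between -0.078 and 0.078 m and z of reject_b in the frame of bin_floor between -0.01 and 0.07 m and x of reject_c in the frame of bin_floor between -0.088 and 0.088 m and y of reject_c in the frame of bin_floor between -0.078 and 0.078 m and z of reject_c in the frame of bin_floor between -0.01 and 0.07 m), for 0.2 s.
At the end, for the whole second after the job is handed in: All three red-marked pinions lie at rest inside the bin (origin within its walls, less than 70 mm above its floor), the bin is level within 0.08 rad, and the good pinion, mallet head, bushing and gauge block are within 15 mm of where they started (all of step 2 and value of joint bin below 0.08 rad and linear speed of each of reject_a, reject_b, reject_c below 0.03 m/s and distance of each of good_pinion, mallet_head, bushing, gauge_block from where it was at the start of the episode below 0.015 m); the robot touches nothing.
It fails at once if a pinion is lifted more than 15 mm off the ledge (height (world z) of any of reject_a, reject_b, reject_c, good_pinion above 0.135 m).
It fails at once if a pinion is gripped or squeezed (the fingers press on it with over 15 N) (contact force between the fingers and reject_a above 15 N or contact force between the fingers and reject_b above 15 N or contact force between the fingers and reject_c above 15 N or contact force between the fingers and good_pinion above 15 N).
It fails at once if a reject goes over the edge while the bin is not level (tilted more than 0.12 rad) (height (world z) of any of reject_a, reject_b, reject_c below 0.105 m and value of joint bin above 0.12 rad).
It fails at once if the good pinion, mallet head, bushing or gauge block is moved by more than 15 mm (distance of any of good_pinion, mallet_head, bushing, gauge_block from where it was at the start of the episode above 0.015 m).
It also fails if it takes over 48 s, if anything falls off the work surface, if the arm or the gripper's body presses on something with over 40 N, if the wrist force passes 120 N, or if a joint passes its speed limit or range.

## Working session

There is one attempt and no reset: what is moved stays moved. The work goes in short steps, Python scripts to look and compute and a tool call to move; the robot and the scene stay as the last step left them, time stands still between calls to the robot, and variables do not carry over. Pictures are saved under pics/ and viewed, at most 10 in all, crops included, and the job is handed in when it is done.

Besides the shell and the picture viewer there is one more tool, called after "Request:" as name(argument=value, ...), one argument or row to a line, values as JSON. move_arm: Moves the arm, as the interface text tells. Its arguments: {"type":"object","properties":{"motion":{"type":"array"},"claw":{"type":"number"},"grip_force":{"type":"number"}},"required":["motion"]}

```bash
mkdir -p pics
python3 - <<'E'
from rig import manip, snapshot
import cv2, pickle
o=manip.get_obs(); print({k:o[k] for k in('time','tool_pos','tool_rot','force','width')})
for n in('scene','top'):
    s=snapshot(n); pickle.dump(s,open(f'{n}0.pkl','wb')); cv2.imwrite(f'pics/{n}0.png',cv2.resize(s['img'],(800,600),interpolation=cv2.INTER_CUBIC))
    print(n,s['R'],s['t'],s['fx'],s['distortion'])
E
```

```text
{'time': 0.0, 'tool_pos': array([0.1673037 , 0.49685785, 0.21535676]), 'tool_rot': array([[-9.47717515e-01,  3.19109857e-01, -6.40649805e-04],
       [ 3.19110500e-01,  9.47715660e-01, -1.87501301e-03],
       [ 8.81871909e-06, -1.98142075e-03, -9.99998037e-01]]), 'force': array([-0.87079023,  0.00577831,  0.25316075]), 'width': 1.000827618076345}
scene [[-0.48387088  0.87508508 -0.00975069]
 [ 0.64387925  0.34843745 -0.68118343]
 [-0.59269595 -0.33588309 -0.73204785]] [ 0.32985373 -0.32653544  1.22187974] 349.7150868808126 [-0.00011651  0.          0.          0.          0.        ]
top [[-0.01599387 -0.99980763 -0.01135346]
 [-0.98553788  0.01767936 -0.16853049]
 [ 0.16869879  0.00849381 -0.98563105]] [-0.00152839  0.60722505  0.79814827] 405.35383296046814 [-0.04680514  0.          0.          0.          0.        ]
```

View pics/top0.png

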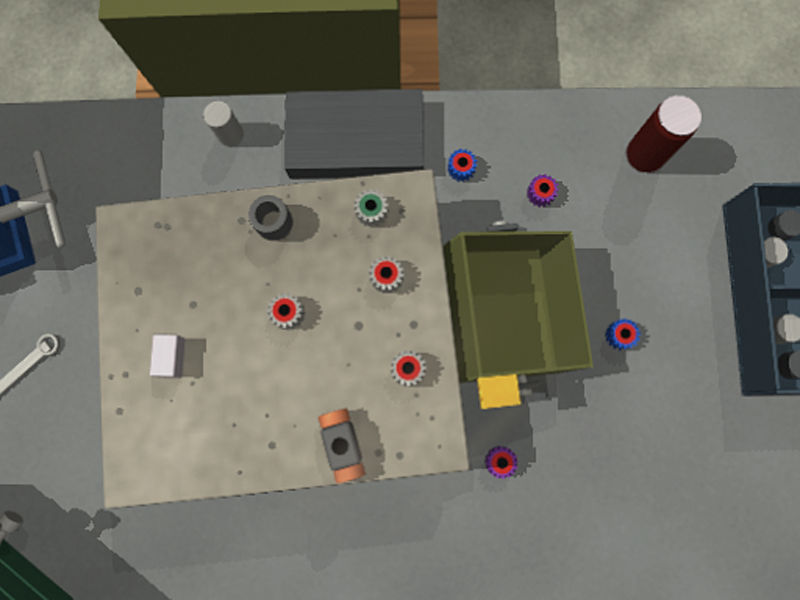

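View pics/scene0.png

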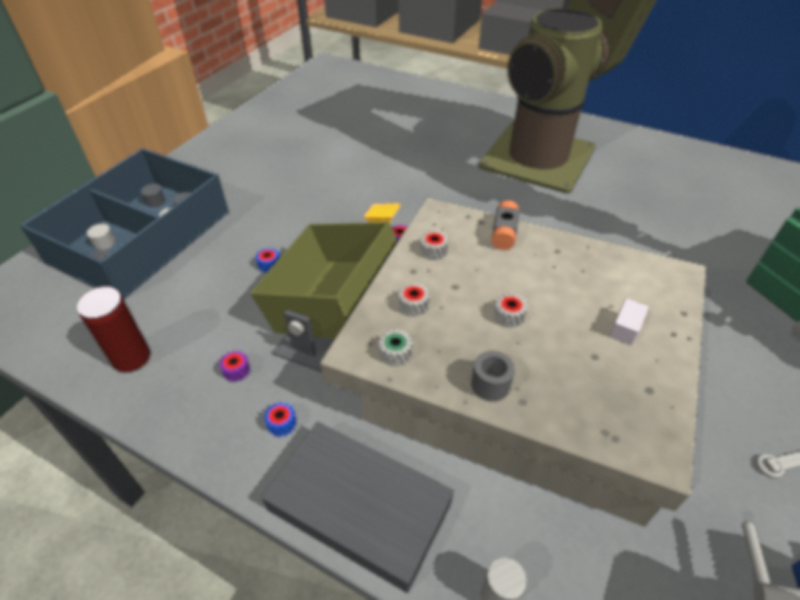

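```bash
cat > h.py <<'E'
import numpy as np, cv2, pickle
from rig import manip, snapshot
def ray(s,uv):
    K=np.array([[s['fx'],0,s['cx']],[0,s['fy'],s['cy']],[0,0,1]])
    p=cv2.undistortPoints(np.array(uv,float).reshape(-1,1,2),K,np.array(s['distortion'],float))[:,0]
    return np.c_[p,np.ones(len(p))]
def onplane(s,uv,z):
    R,t=np.array(s['R']),np.array(s['t']); c=-R.T@t; d=ray(s,uv)@R
    return c+d*((z-c[2])/d[:,2])[:,None]
def cloud(s):
    h,w=s['z_map'].shape; v,u=np.mgrid[:h,:w]; r=ray(s,np.c_[u.ravel(),v.ravel()])*s['z_map'].reshape(-1,1)
    return ((r-np.array(s['t']))@np.array(s['R'])).reshape(h,w,3)
def blobs(s,lo,hi,hue2=None):
    hsv=cv2.cvtColor(s['img'],cv2.COLOR_BGR2HSV); m=cv2.inRange(hsv,lo,hi)
    if hue2: m|=cv2.inRange(hsv,*hue2)
    n,l,st,c=cv2.connectedComponentsWithStats(m)
    return [(st[i,4],c[i],st[i]) for i in range(1,n) if st[i,4]>40],l
E
python3 - <<'E'
from h import *
s=pickle.load(open('top0.pkl','rb')); P=cloud(s)
for nm,a in (('red',((0,140,90),(6,255,255),((174,140,90),(180,255,255)))),('green',((60,60,50),(90,255,200))),('yellow',((20,150,120),(32,255,255))),('copper',((7,110,100),(17,255,255)))):
    b,l=blobs(s,*a)
    for A,c,st in b:
        u,v,w,h=st[:4]; z=P[int(c[1]),int(c[0])]
        ctr=(u+(w-1)/2,v+(h-1)/2)
        print(nm,A,ctr,P[v+h//2,max(u,0)][2].round(3),onplane(s,[ctr],0.146)[0].round(4), z.round(3))
b,l=blobs(s,(20,150,120),(32,255,255))
i=l[int(b[0][1][1]),int(b[0][1][0])]; print('tab pts',P[l==i].mean(0),np.ptp(P[l==i],axis=0))
img=s['img'][105:325,60:385]
cv2.imwrite('pics/crop.png',cv2.resize(img,None,fx=2.4,fy=2.4,interpolation=cv2.INTER_CUBIC))
E
```

```text
red 82 (np.float64(295.5), np.float64(103.5)) 0.022 [ 0.7699 -0.0844  0.146 ] [ 0.822 -0.094  0.023]
red 88 (np.float64(348.0), np.float64(119.5)) 0.022 [ 0.7356 -0.1843  0.146 ] [ 0.782 -0.209  0.023]
red 124 (np.float64(247.0), np.float64(174.0)) 0.145 [0.6317 0.0111 0.146 ] [0.634 0.013 0.145]
red 131 (np.float64(181.5), np.float64(198.0)) 0.147 [0.5882 0.1338 0.146 ] [0.591 0.136 0.142]
red 95 (np.float64(400.0), np.float64(213.0)) 0.025 [ 0.5529 -0.271   0.146 ] [ 0.57  -0.31   0.024]
red 139 (np.float64(261.0), np.float64(235.0)) 0.144 [ 0.517  -0.0133  0.146 ] [ 0.519 -0.013  0.143]
red 98 (np.float64(321.0), np.float64(296.0)) 0.022 [ 0.4062 -0.1188  0.146 ] [ 0.397 -0.135  0.023]
green 119 (np.float64(236.5), np.float64(130.5)) 0.143 [0.7175 0.0303 0.146 ] [0.719 0.031 0.143]
green 85 (np.float64(15.0), np.float64(370.0)) 0.091 [0.2816 0.4306 0.146 ] [0.258 0.487 0.056]
yellow 506 (np.float64(318.5), np.float64(250.0)) -0.002 [ 0.4879 -0.1174  0.146 ] [ 0.49  -0.117  0.14 ]
copper 204 (np.float64(267.0), np.float64(4.5)) -0.632 [ 0.9863 -0.0334  0.146 ] [ 1.535 -0.048 -0.631]
copper 949 (np.float64(268.0), np.float64(32.0)) -0.633 [ 0.9239 -0.0341  0.146 ] [ 1.405 -0.05  -0.631]
copper 157 (np.float64(94.0), np.float64(53.0)) -0.633 [0.8881 0.3177 0.146 ] [ 1.325  0.683 -0.633]
copper 157 (np.float64(213.5), np.float64(267.5)) 0.142 [0.4596 0.0736 0.146 ] [0.461 0.073 0.154]
copper 154 (np.float64(223.0), np.float64(302.5)) 0.144 [0.3976 0.0565 0.146 ] [0.399 0.058 0.154]
tab pts [ 0.48832871 -0.11877739  0.1407569 ] [0.04539603 0.14622497 0.88658879]
```

View pics/crop.png

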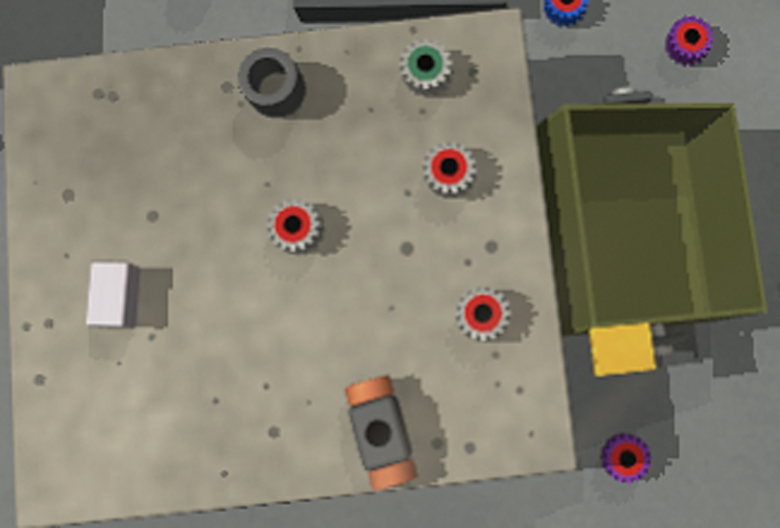

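Rejects are the three steel-toothed red ones on the slab, at crop pixels (449,166), (292,224) and (483,314). The red-faced pinions at (567,8), (690,38) and (627,458) have blue or purple teeth and lie on the bench, so they are look-alikes. The green good pinion is at (425,63), and the tab at (622,350).

```bash
cat >> h.py <<'E'
s0=pickle.load(open('top0.pkl','rb'))
A,B=[onplane(s0,[(np.array(p)/2.4+[60,105])],0.12)[0] for p in((577,469),(520,10))]
ex=(B-A)/np.linalg.norm(B-A); ey=np.array([-ex[1],ex[0],0]); O=(A+B)/2
def L(p): p=np.atleast_2d(p)[:,:2]-O[:2]; return np.c_[p@ex[:2],p@ey[:2]]
def W(q): q=np.atleast_2d(q); return O[:2]+q[:,:1]*ex[:2]+q[:,1:]*ey[:2]
E
python3 - <<'E'
from h import *
print(A,B,np.linalg.norm(B-A),'O',O,'yaw',np.degrees(np.arctan2(ex[1],ex[0])))
q={'rA':(.6317,.0111),'rB':(.5882,.1338),'rC':(.517,-.0133),'green':(.7175,.0303),'mal1':(.4596,.0736),'mal2':(.3976,.0565)}
for k,v in q.items(): print(k,(L(v)[0]*1000).round(1))
C=lambda p:np.array(p)/2.4+[60,105]
for n,p,z in(('bush',(268,78),.16),('gb',(108,294),.15),('rim_nearedge far-x',(570,106),.14),('rim near edge near-x',(592,322),.14)): 
    w=onplane(s0,[C(p)],z)[0]; print(n,(L(w)[0]*1000).round(1))
P=cloud(s0); M=P.reshape(-1,3); l=L(M)
b,lab=blobs(s0,(20,150,120),(32,255,255)); c=b[0][1]; i=lab[int(c[1]),int(c[0])]
m=(lab==i)&(P[...,2]>.1); T=P[m]; print('tab L',L(T).min(0),L(T).max(0),L(T).mean(0),'z',np.percentile(T[:,2],[5,50,95]))
# plane of tab
g=np.linalg.lstsq(np.c_[L(T),np.ones(len(T))],T[:,2],rcond=None)[0]; print(g)
# olive walls
hsv=cv2.cvtColor(s0['img'],cv2.COLOR_BGR2HSV); o=cv2.inRange(hsv,(22,80,30),(40,255,200)).ravel()>0
k=o&(M[:,2]>.1)&(M[:,2]<.25)&(l[:,1]<0.02)&(l[:,1]>-.25)&(abs(l[:,0])<.2)&(~m.ravel()); print('bin', np.percentile(l[k],[1,50,99],axis=0),np.percentile(M[k,2],[50,99]))
R=manip.get_obs()['tool_rot']; print('tool yaw vs ledge: tool y in ledge',R[:2,1]@ex[:2],R[:2,1]@ey[:2])
E
```

```text
[ 0.39685061 -0.08397818  0.12      ] [ 0.76937046 -0.04861651  0.12      ] 0.3741944558305467 O [ 0.58311053 -0.06629734  0.12      ] yaw 5.422586337646892
rA [55.7 72.5]
rB [ 24.  198.7]
rC [-60.8  59. ]
green [142.9  83.5]
mal1 [-109.7  150.9]
mal2 [-173.1  139.8]
bush [138.5 205.7]
gb [-15.8 343.7]
rim_nearedge far-x [ 94.5 -28.5]
rim near edge near-x [-77.4 -23.7]
tab L [-0.11753996 -0.07235744] [-0.08044311  0.05832067] [-0.09927983 -0.04291288] z [0.13085003 0.13877221 0.14635919]
[-0.37043833  1.56399695  0.17197677]
bin [[-0.08203235 -0.12309652]
 [ 0.01570479 -0.01992666]
 [ 0.09786154 -0.00951211]] [0.11947469 0.13738243]
tool yaw vs ledge: tool y in ledge 0.40722427592057386 0.9133264777230864
```

Request:
move_arm(
  motion=[
    [[0,0,0,0.1645],[0,0,0,0.1645],[0,0,0,0.1645],[0,0,0,0.1645],[0,0,0,0.1645]],
  ],
  claw=0,
  grip_force=20,
)

```text
time: 0.72
tool_pos: [0.1674, 0.4971, 0.2157]
tool_rot: [[-0.406, 0.914, -0.0], [0.914, 0.406, -0.001], [-0.001, -0.001, -1.0]]
force: [-1.0, -0.1, -0.0]
width: 0.002
grasp_force: 0.0
```

Request:
move_arm(
  motion=[
    [[0,0,0,0.1645],[0,0,0,0.1645],[-5.3,2.2,0,0],[-5.3,2.2,0,0],[-5.3,2.2,0,0]],
  ],
)

```text
time: 1.35
tool_pos: [0.2486, 0.3438, 0.2158]
tool_rot: [[-0.095, 0.995, -0.0], [0.995, 0.095, -0.001], [-0.001, -0.0, -1.0]]
force: [0.8, -0.3, 0.3]
width: -0.0
grasp_force: 0.0
```

Request:
move_arm(
  motion=[
    [[-5.3,2.2,0,0],[-5.3,2.2,0,0],[-5.3,2.2,0,0],[-5.3,2.2,0,0],[-5.3,2.2,0,0]],
  ],
)

```text
time: 1.98
tool_pos: [0.3831, 0.0903, 0.2161]
tool_rot: [[-0.094, 0.996, 0.0], [0.996, 0.094, 0.0], [0.0, 0.0, -1.0]]
force: [1.0, 0.4, 0.6]
width: -0.002
grasp_force: 0.0
```

Request:
move_arm(
  motion=[
    [[-5.3,2.2,0,0],[-5.3,2.2,0,0],[-5.3,2.2,0,0],[-5.3,2.0,0,0],[0,0,0,0]],
  ],
)

```text
time: 2.6
tool_pos: [0.4897, -0.1141, 0.2154]
tool_rot: [[-0.089, 0.996, 0.0], [0.996, 0.089, -0.001], [-0.001, -0.0, -1.0]]
force: [-0.7, 0.4, 0.0]
width: -0.001
grasp_force: 0.0
```

```bash
cat >> h.py <<'E'
def st():
    o=manip.get_obs(); p=o['tool_pos']; R=o['tool_rot']; R=np.array(R)
    print('t',round(o['time'],2),'L mm',(L(p)[0]*1000).round(1),'z',round(p[2]*1000,1),'F',np.round(o['force'],1),'w',round(o['width'],2),'yaw err',np.degrees(np.arctan2(R[:2,0]@-ex[:2],R[:2,0]@ey[:2])).round(1))
E
python3 -c "from h import *; st()"
```

```text
t 2.6 L mm [-97.5 -38.8] z 215.4 F [-0.7  0.4  0. ] w -0.0 yaw err -0.3
```

Request:
move_arm(
  motion=[
    [[0,0,2.5,0],[0,0,2.5,0],[0,0,0.8,0],[0,0,0.4,0],[0,0,0,0]],
  ],
)

```text
time: 3.22
tool_pos: [0.4886, -0.1106, 0.1547]
tool_rot: [[-0.095, 0.995, 0.001], [0.995, 0.095, -0.0], [-0.0, 0.001, -1.0]]
force: [-0.5, 0.4, 0.0]
width: -0.004
grasp_force: 0.0
```

Request:
move_arm(
  motion=[
    [[0,0,0.3,0],[0,0,0.3,0],[0,0,0.3,0],[0,0,0.3,0],[0,0,0,0]],
  ],
)

```text
time: 3.85
tool_pos: [0.4881, -0.1109, 0.1418]
tool_rot: [[-0.094, 0.996, -0.001], [0.996, 0.094, 0.0], [0.0, -0.001, -1.0]]
force: [1.0, -0.6, 0.5]
width: 0.001
grasp_force: 0.0
```

Request:
move_arm(
  motion=[
    [[0,0,0.3,0],[0,0,0.3,0]],
  ],
)

```text
time: 4.1
tool_pos: [0.4885, -0.1109, 0.1361]
tool_rot: [[-0.094, 0.996, 0.0], [0.996, 0.094, -0.0], [-0.0, 0.0, -1.0]]
force: [-0.1, -1.5, -1.1]
width: -0.0
grasp_force: 0.0
```

Run:
```python
from h import *
st(); s=snapshot('scene'); cv2.imwrite('pics/s1.png',cv2.resize(s['img'][90:270,120:360],None,fx=3.2,fy=3.2,interpolation=cv2.INTER_CUBIC))
```

```text
t 4.1 L mm [-98.4 -35.5] z 136.1 F [-0.1 -1.5 -1.1] w -0.0 yaw err -0.0
```

View pics/s1.png

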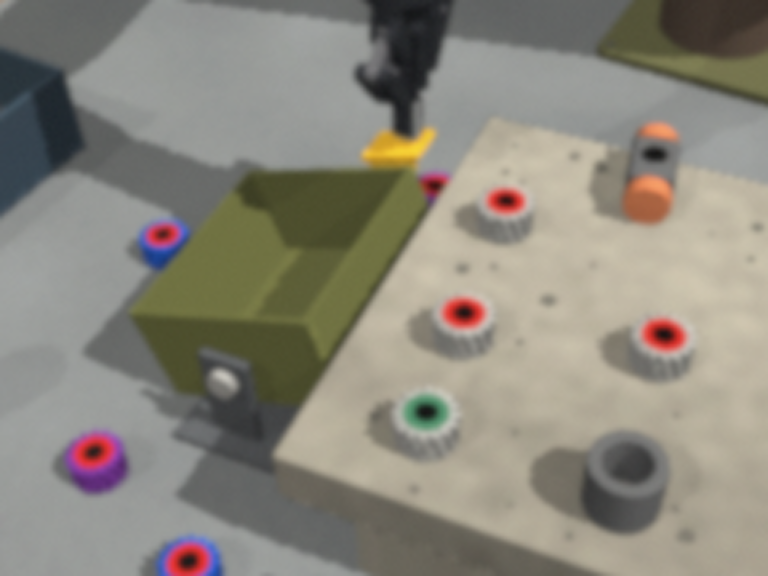

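The closed fingertips are on the yellow tab at crop (405,138); the bin is still somewhat tilted. I'll keep pressing.

Request:
move_arm(
  motion=[
    [[0,0,0.2,0],[0,0,0.2,0],[0,0,0,0]],
  ],
)

```text
time: 4.53
tool_pos: [0.4882, -0.1109, 0.132]
tool_rot: [[-0.094, 0.996, -0.0], [0.996, 0.094, 0.0], [0.0, -0.0, -1.0]]
force: [-0.0, -0.3, 0.7]
width: -0.002
grasp_force: 0.0
```

Request:
move_arm(
  motion=[
    [[0,0,0.2,0],[0,0,0,0]],
  ],
)

```text
time: 4.78
tool_pos: [0.4885, -0.1106, 0.131]
tool_rot: [[-0.095, 0.996, 0.001], [0.996, 0.095, 0.0], [0.0, 0.001, -1.0]]
force: [-1.9, 1.3, 5.9]
width: 0.0
grasp_force: 2.4
```

Request:
move_arm(
  motion=[
    [[0,0,0.2,0],[0,0,0,0]],
  ],
)

```text
time: 5.03
tool_pos: [0.4885, -0.1096, 0.1299]
tool_rot: [[-0.095, 0.995, 0.002], [0.995, 0.095, 0.003], [0.003, 0.002, -1.0]]
force: [-4.0, 4.3, 10.6]
width: 0.001
grasp_force: 5.1
```

Run:
```python
from h import *
st()
for n in ('top','scene'):
    s=snapshot(n); P=cloud(s); b,lab=blobs(s,(20,150,120),(32,255,255)); b=max((x for x in b),key=lambda x:x[0]); 
    i=lab[lab>0]; 
    m=(lab==lab[b[2][1]:b[2][1]+b[2][3],b[2][0]:b[2][0]+b[2][2]].max())&(P[...,2]>.1)&(P[...,2]<.16); T=P[m]; print(n,b[1],len(T),'tab L',np.percentile(L(T),[2,98],axis=0).round(3).tolist(),'z',np.percentile(T[:,2],[5,50,95]).round(3))
    # rim of bin: max olive heights
    hsv=cv2.cvtColor(s['img'],cv2.COLOR_BGR2HSV); o=cv2.inRange(hsv,(22,80,30),(40,255,200))>0
    l=L(P.reshape(-1,3)).reshape(P.shape[:2]+(2,))
    for lo,hi in((-.035,0),(-.18,-.14)):
        k=o&(l[...,1]>lo)&(l[...,1]<hi)&(abs(l[...,0]-.008)<.07)&(P[...,2]<.2); print(lo,k.sum(),np.percentile(P[k][:,2],[50,90,98]).round(3) if k.sum() else '')
    cv2.imwrite(f'pics/{n}2.png',cv2.resize(s['img'][90:270,120:360] if n=='scene' else s['img'][105:325,200:440],None,fx=2.5,fy=2.5,interpolation=cv2.INTER_CUBIC))
```

```text
t 5.03 L mm [-98.3 -34.1] z 129.9 F [-4.   4.3 10.6] w 0.0 yaw err 0.0Traceback (most recent call last):
  File "<stdin>", line 4, in <module>
ValueError: max() iterable argument is empty
```

Run:
```python
from h import *
s=snapshot('scene'); P=cloud(s); l=L(P.reshape(-1,3)).reshape(P.shape[:2]+(2,))
hsv=cv2.cvtColor(s['img'],cv2.COLOR_BGR2HSV); y=(cv2.inRange(hsv,(20,150,100),(32,255,255))>0)
s1=pickle.load(open('scene0.pkl','rb')); P1=cloud(s1); l1=L(P1.reshape(-1,3)).reshape(l.shape); y1=cv2.inRange(cv2.cvtColor(s1['img'],cv2.COLOR_BGR2HSV),(20,150,100),(32,255,255))>0
for P_,l_,y_,im in((P1,l1,y1,s1['img']),(P,l,y,s['img'])):
    k=y_&(P_[...,2]>.11)&(P_[...,2]<.16)&(abs(l_[...,1])<.15)&(abs(l_[...,0])<.2)
    print(k.sum(),np.percentile(l_[k],[2,50,98],axis=0).round(3).tolist(),np.percentile(P_[k][:,2],[2,50,98]).round(3))
a=[cv2.resize(i['img'][110:220,160:300],None,fx=2.8,fy=2.8,interpolation=cv2.INTER_CUBIC) for i in(s1,s)]
cv2.imwrite('pics/cmp.png',np.hstack(a))
```

```text
187 [[-0.112, -0.066], [-0.089, -0.044], [-0.078, -0.023]] [0.129 0.14  0.149]
149 [[-0.109, -0.066], [-0.084, -0.043], [-0.078, -0.021]] [0.128 0.139 0.149]
```

View pics/cmp.png

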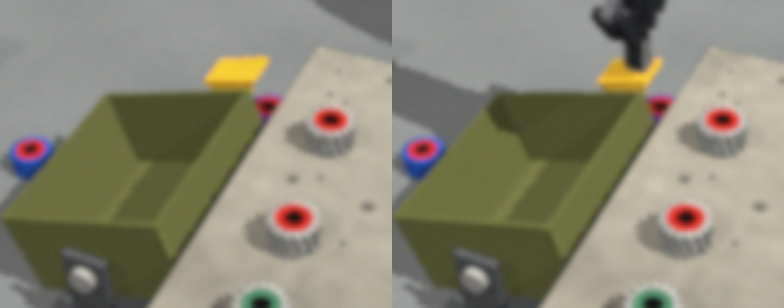

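Run:
```python
from h import *
st()
for n in('scene','top'):
    s=snapshot(n); P=cloud(s); l=L(P.reshape(-1,3)).reshape(P.shape[:2]+(2,))
    p=L(manip.get_obs()['tool_pos'])[0]; g=cv2.cvtColor(s['img'],cv2.COLOR_BGR2GRAY)
    k=(np.linalg.norm(l-p,axis=2)<.035)&(P[...,2]>.118)
    for z in np.arange(.118,.19,.006):
        m=k&(P[...,2]>z)&(P[...,2]<z+.006); d=m&(g<70)
        print(n,z.round(3),m.sum(),d.sum(),(np.r_[l[d].min(0),l[d].max(0)]*1000).round() if d.any() else '')
    # project TCP and tip
    R,t=np.array(s['R']),np.array(s['t']); K=np.array([[s['fx'],0,s['cx']],[0,s['fy'],s['cy']],[0,0,1]])
    X=np.array([np.r_[manip.get_obs()['tool_pos'][:2],z] for z in(.122,.13,.142)])
    print(cv2.projectPoints(X,cv2.Rodrigues(R)[0],t,K,np.array(s['distortion']))[0][:,0])
    if n=='top': cv2.imwrite('pics/top3.png',cv2.resize(s['img'][200:300,260:380],None,fx=5,fy=5,interpolation=cv2.INTER_CUBIC))
```

```text
t 5.12 L mm [-98.2 -34.2] z 129.9 F [-3.6  3.5 12.8] w 0.0 yaw err 0.0
scene 0.118 31 0 
scene 0.124 33 0 
scene 0.13 65 0 
scene 0.136 57 0 
scene 0.142 53 0 
scene 0.148 13 0 
scene 0.154 18 6 [-88. -39. -82. -30.]
scene 0.16 22 9 [-87. -39. -81. -29.]
scene 0.166 23 11 [-86. -39. -83. -29.]
scene 0.172 22 10 [-87. -39. -83. -29.]
scene 0.178 8 3 [-91. -30. -86. -29.]
scene 0.184 8 3 [-88. -25. -71. -24.]
scene 0.19 25 16 [-100.  -44.  -68.  -23.]
[[248.40118846 141.32463649]
 [248.36042879 138.78911718]
 [248.29825472 134.92148112]]
top 0.118 2 0 
top 0.124 1 0 
top 0.13 0 0 
top 0.136 0 0 
top 0.142 0 0 
top 0.148 0 0 
top 0.154 0 0 
top 0.16 0 0 
top 0.166 0 0 
top 0.172 0 0 
top 0.178 0 0 
top 0.184 0 0 
top 0.19 0 0 
[[312.61883689 250.22810722]
 [313.12180368 250.07905343]
 [313.89632296 249.84950346]]
```

View pics/top3.png

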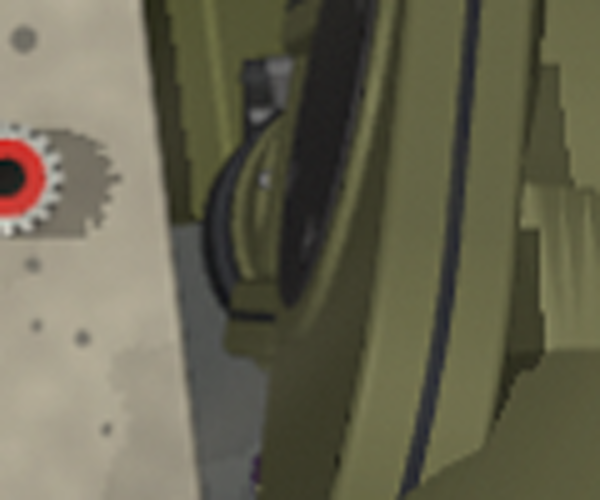

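The bin has not moved yet: in both panels of the comparison the tab is at the same place. The fingertip rests on the tab at about (637,68) in the right panel, so the tips stand higher relative to the TCP than stated. I'll press on while watching the force.

Request:
move_arm(
  motion=[
    [[0,0,0.2,0],[0,0,0.2,0],[0,0,0,0]],
  ],
)

```text
time: 5.6
tool_pos: [0.4892, -0.1088, 0.1266]
tool_rot: [[-0.095, 0.995, 0.003], [0.995, 0.095, 0.005], [0.004, 0.004, -1.0]]
force: [-2.6, 5.8, 14.8]
width: 0.0
grasp_force: 6.7
```

Request:
move_arm(
  motion=[
    [[0,0,0.2,0],[0,0,0.2,0],[0,0,0,0]],
  ],
)

```text
time: 5.98
tool_pos: [0.4899, -0.1086, 0.123]
tool_rot: [[-0.096, 0.995, 0.005], [0.995, 0.096, 0.005], [0.004, 0.005, -1.0]]
force: [-1.3, 4.8, 15.1]
width: -0.002
grasp_force: 6.8
```

```bash
cat >> h.py <<'E'
def tab():
    s=snapshot('scene'); P=cloud(s); l=L(P.reshape(-1,3)).reshape(P.shape[:2]+(2,))
    y=cv2.inRange(cv2.cvtColor(s['img'],cv2.COLOR_BGR2HSV),(20,150,100),(32,255,255))>0
    k=y&(P[...,2]>.1)&(P[...,2]<.16)&(abs(l[...,1])<.15)&(abs(l[...,0])<.2)
    print('tab',k.sum(),np.percentile(l[k],[2,98],axis=0).round(3).tolist(),'z',np.percentile(P[k][:,2],[2,50,98]).round(3))
    o=cv2.inRange(cv2.cvtColor(s['img'],cv2.COLOR_BGR2HSV),(22,80,30),(40,255,200))>0
    for lo,hi in((-.04,0.005),(-.19,-.14)):
        k=o&(l[...,1]>lo)&(l[...,1]<hi)&(abs(l[...,0]-.008)<.07)&(P[...,2]<.2)&(P[...,2]>.08); print('rim',lo,k.sum(),np.percentile(P[k][:,2],[98]).round(3) if k.sum() else '')
E
python3 -c "
from h import *
st(); tab()"
```

```text
t 5.97 L mm [-96.8 -33.3] z 123.0 F [-1.3  4.8 15.1] w -0.0 yaw err 0.1
tab 150 [[-0.11, -0.06], [-0.078, -0.015]] z [0.126 0.135 0.146]
rim -0.04 406 [0.131]
rim -0.19 240 [0.097]
```

Request:
move_arm(
  motion=[
    [[0,0,0.25,0],[0,0,0.25,0],[0,0,0.25,0],[0,0,0,0]],
  ],
)

```text
time: 6.52
tool_pos: [0.4901, -0.1054, 0.1162]
tool_rot: [[-0.097, 0.995, 0.006], [0.995, 0.097, 0.012], [0.011, 0.007, -1.0]]
force: [-3.8, 14.7, 23.1]
width: 0.0
grasp_force: 10.6
```

```bash
python3 -c "
from h import *
st(); tab()"
```

```text
t 6.53 L mm [-96.2 -30.1] z 116.2 F [-3.8 14.7 23.1] w 0.0 yaw err 0.2
tab 159 [[-0.11, -0.054], [-0.078, -0.009]] z [0.122 0.131 0.143]
rim -0.04 250 [0.125]
rim -0.19 321 [0.105]
```

Request:
move_arm(
  motion=[
    [[0.2,0,0.2,0],[0.15,0,0.25,0],[0.1,0,0.2,0],[0,0,0,0]],
  ],
)

```text
time: 7.08
tool_pos: [0.4896, -0.0997, 0.1097]
tool_rot: [[-0.098, 0.995, 0.006], [0.995, 0.098, 0.014], [0.014, 0.007, -1.0]]
force: [-3.9, 18.1, 24.0]
width: -0.002
grasp_force: 12.1
```

```bash
python3 -c "
from h import *
st(); tab()"
```

```text
t 7.08 L mm [-96.2 -24.4] z 109.7 F [-3.9 18.1 24. ] w -0.0 yaw err 0.2
tab 156 [[-0.111, -0.048], [-0.078, -0.003]] z [0.116 0.125 0.139]
rim -0.04 99 [0.117]
rim -0.19 373 [0.114]
```

Request:
move_arm(
  motion=[
    [[0.1,0,0.2,0],[0,0,0.1,0],[0,0,0,0]],
  ],
)

```text
time: 7.5
tool_pos: [0.4896, -0.0989, 0.1087]
tool_rot: [[-0.098, 0.995, 0.007], [0.995, 0.098, 0.014], [0.013, 0.008, -1.0]]
force: [-8.4, 20.0, 38.0]
width: -0.002
grasp_force: 19.4
```

Run:
```python
from h import *
st(); tab()
s=snapshot('scene')
cv2.imwrite('pics/lvl.png',cv2.resize(s['img'][90:230,150:320],None,fx=4.5,fy=4.2,interpolation=cv2.INTER_CUBIC))
```

```text
t 7.5 L mm [-96.2 -23.6] z 108.7 F [-8.4 20.  38. ] w -0.0 yaw err 0.2
tab 159 [[-0.112, -0.048], [-0.078, -0.003]] z [0.115 0.124 0.135]
rim -0.04 83 [0.116]
rim -0.19 385 [0.115]
```

View pics/lvl.png

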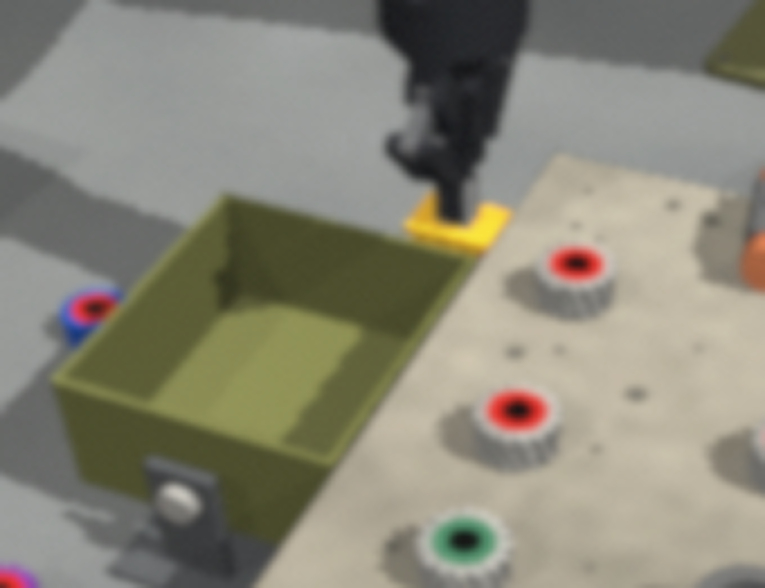

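The bin now looks level: its rim is flush along the ledge, the tab is at about (455,225), and the force rose to 38 N on the stop. I'll lift and open the jaws partly, to use as a two-point cradle for sweeping.

Request:
move_arm(
  motion=[
    [[0,0,-0.5,0],[0,0,-2,0],[0,0,-5,0],[4.5,1.2,0,0],[4.5,1.2,0,0]],
  ],
)

```text
time: 8.22
tool_pos: [0.5042, -0.0132, 0.1789]
tool_rot: [[-0.092, 0.996, 0.002], [0.996, 0.092, -0.0], [-0.001, 0.002, -1.0]]
force: [1.2, 0.4, 0.4]
width: 0.001
grasp_force: 0.0
```

Request:
move_arm(
  motion=[
    [[4.5,1.2,0,0],[0,0,0,0],[0,0,0,0]],
  ],
  claw=0.3,
)

```text
time: 8.6
tool_pos: [0.5107, 0.032, 0.1779]
tool_rot: [[-0.095, 0.996, -0.001], [0.996, 0.095, -0.001], [-0.001, -0.001, -1.0]]
force: [-0.2, 0.4, -0.9]
width: 0.301
grasp_force: 0.0
```

Run:
```python
from h import *
st(); tab()
for n in('scene','top'):
    s=snapshot(n); P=cloud(s); l=L(P.reshape(-1,3)).reshape(P.shape[:2]+(2,)); p=L(manip.get_obs()['tool_pos'])[0]
    k=(abs(l[...,0]-p[0])<.06)&(abs(l[...,1]-p[1])<.025)
    for z in np.arange(.128,.23,.006):
        d=k&(P[...,2]>z)&(P[...,2]<z+.006); print(n,z.round(3),d.sum(),(np.r_[l[d].min(0),l[d].max(0)]*1000).round() if d.any() else '')
s=snapshot('scene'); cv2.imwrite('pics/f.png',cv2.resize(s['img'][60:230,180:380],None,fx=3.5,fy=3.5,interpolation=cv2.INTER_CUBIC))
R,t=np.array(s['R']),np.array(s['t']); K=np.array([[s['fx'],0,s['cx']],[0,s['fy'],s['cy']],[0,0,1]])
tp=manip.get_obs()['tool_pos']; X=np.array([tp+[0,0,d] for d in(-.02,-.008,0,.011,.03)])
print((cv2.projectPoints(X,cv2.Rodrigues(R)[0],t,K,np.array(s['distortion']))[0][:,0]-[180,60])*3.5)
```

```text
t 8.6 L mm [-62.8 104.7] z 177.9 F [-0.2  0.4 -0.9] w 0.3 yaw err 0.0
tab 213 [[-0.112, -0.047], [-0.078, -0.002]] z [0.115 0.124 0.126]
rim -0.04 80 [0.116]
rim -0.19 382 [0.114]
scene 0.128 0 
scene 0.134 0 
scene 0.14 0 
scene 0.146 0 
scene 0.152 0 
scene 0.158 0 
scene 0.164 0 
scene 0.17 0 
scene 0.176 0 
scene 0.182 0 
scene 0.188 2 [-44.  99. -43. 108.]
scene 0.194 16 [-77.  91. -40. 113.]
scene 0.2 28 [-79.  95. -34. 114.]
scene 0.206 31 [-76.  93. -34. 114.]
scene 0.212 31 [-76.  93. -33. 113.]
scene 0.218 34 [-81.  92. -33. 114.]
scene 0.224 16 [-78.  96. -35. 113.]
top 0.128 0 
top 0.134 0 
top 0.14 0 
top 0.146 0 
top 0.152 0 
top 0.158 0 
top 0.164 0 
top 0.17 0 
top 0.176 0 
top 0.182 0 
top 0.188 0 
top 0.194 0 
top 0.2 0 
top 0.206 0 
top 0.212 0 
top 0.218 0 
top 0.224 0 
[[411.90640798 324.15234632]
 [413.60041612 309.75821965]
 [414.75099674 299.98161762]
 [416.36160956 286.29604232]
 [419.22434467 261.97093661]]
```

View pics/f.png

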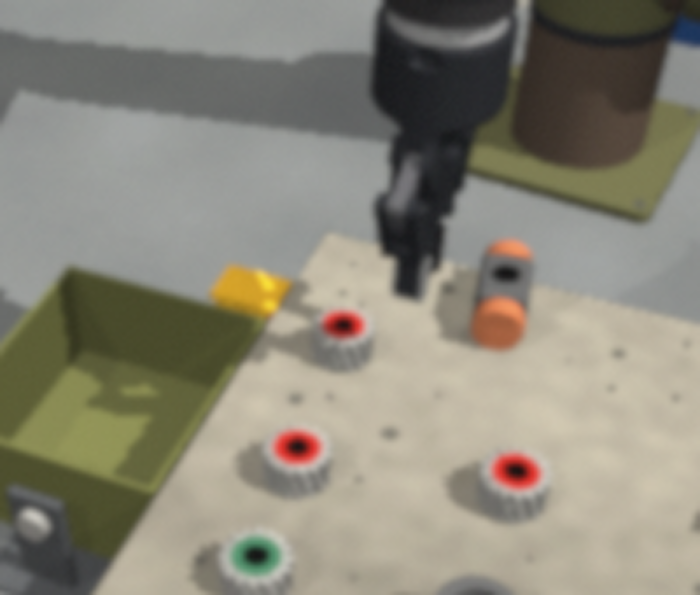

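In this crop the bin is level, with the tab flat at (250,290). The fingertips hang at about (410,290), roughly 12 mm above the reported TCP, which I'll account for. I'm lowering behind reject C, seen at (343,335).

Request:
move_arm(
  motion=[
    [[0,0,2.5,0],[0,0,2,0],[0,0,1,0],[0,0,0.5,0],[0,0,0,0]],
  ],
)

```text
time: 9.43
tool_pos: [0.5111, 0.0321, 0.1184]
tool_rot: [[-0.094, 0.996, 0.0], [0.996, 0.094, -0.0], [-0.0, 0.0, -1.0]]
force: [-0.2, 0.4, -0.1]
width: 0.302
grasp_force: 0.0
```

```bash
cat >> h.py <<'E'
def fing():
    s=snapshot('scene'); P=cloud(s); l=L(P.reshape(-1,3)).reshape(P.shape[:2]+(2,)); p=L(manip.get_obs()['tool_pos'])[0]; g=cv2.cvtColor(s['img'],cv2.COLOR_BGR2GRAY)
    k=(abs(l[...,0]-p[0])<.04)&(abs(l[...,1]-p[1])<.016)&(g<60)&(P[...,2]>.121)&(P[...,2]<.16)
    print('finger minz',np.sort(P[k][:,2])[:6].round(4), 'ext',(np.r_[l[k].min(0),l[k].max(0)]*1000).round())
def parts():
    for n in('scene','top'):
        s=snapshot(n)
        for nm,a in (('red',((0,140,90),(6,255,255),((174,140,90),(180,255,255)))),('green',((60,60,50),(90,255,200)))):
            for A_,c,t in blobs(s,*a)[0]:
                q=L(onplane(s,[(t[0]+(t[2]-1)/2,t[1]+(t[3]-1)/2)],.146))[0]*1000
                if -180<q[0]<190 and -200<q[1]<350: print(n,nm,A_,q.round(1))
E
python3 -c "
from h import *
st(); fing(); parts()"
```

```text
t 9.43 L mm [-62.4 104.8] z 118.4 F [-0.2  0.4 -0.1] w 0.3 yaw err -0.0
finger minz [0.1452 0.1456 0.1467 0.1469 0.1475 0.1478] ext [-74. 100. -33. 112.]
scene red 44 [-59.1  57.2]
scene red 70 [57.7 71.6]
scene red 78 [ 24.7 197.2]
scene green 97 [144.5  81.3]
top red 82 [184.3 -35.7]
top red 90 [ 140.6 -131.9]
top red 81 [-61.3  54.4]
top green 121 [142.9  83.5]
```

Run:
```python
from h import *
s=snapshot('scene'); P=cloud(s); l=L(P.reshape(-1,3)).reshape(P.shape[:2]+(2,)); p=L(manip.get_obs()['tool_pos'])[0]
g=cv2.cvtColor(s['img'],cv2.COLOR_BGR2GRAY)
k=(abs(l[...,0]-p[0])<.04)&(abs(l[...,1]-p[1])<.016)&(P[...,2]>.1225)&(P[...,2]<.16)
i=np.argsort(P[k][:,2])[:14]; print(np.c_[P[k][i,2]*1000,l[k][i]*1000,g[k][i]].round(1))
```

```text
[[122.5 -24.2 113.6 184. ]
 [122.6 -76.5 115.9 175. ]
 [134.1 -74.4 108.1 119. ]
 [134.2 -41.7 102.  153. ]
 [134.5 -41.9  94.7 164. ]
 [135.4 -42.2 106.5 131. ]
 [135.6 -41.1 104.4 142. ]
 [136.  -41.2  97.2 145. ]
 [136.5 -72.5 110.9 121. ]
 [137.8 -41.3 111.3 132. ]
 [137.9 -71.9 113.3 134. ]
 [138.4 -41.6 113.5 147. ]
 [139.2 -72.9 110.5  86. ]
 [139.2 -73.7 112.6 100. ]]
```

Request:
move_arm(
  motion=[
    [[0,0.1,0.6,0],[-0.7,0,0,0],[-0.5,0,0,0],[-0.4,0,0,0],[-0.4,0,0,0]],
  ],
)

```text
time: 10.25
tool_pos: [0.5141, 0.0124, 0.1123]
tool_rot: [[-0.094, 0.996, 0.0], [0.996, 0.094, 0.001], [0.001, 0.0, -1.0]]
force: [0.3, 0.4, -0.6]
width: 0.302
grasp_force: 0.5
```

Request:
move_arm(
  motion=[
    [[-0.5,0.1,0,0],[-0.6,0.2,0,0],[-0.6,0.2,0,0],[-0.6,0.2,0,0],[-0.6,0.2,0,0]],
  ],
)

```text
time: 10.88
tool_pos: [0.5257, -0.0158, 0.1122]
tool_rot: [[-0.094, 0.996, -0.0], [0.996, 0.094, 0.0], [0.0, -0.0, -1.0]]
force: [-1.3, 1.7, 1.3]
width: 0.301
grasp_force: 0.9
```

```bash
python3 -c "
from h import *
st(); parts()"
```

```text
t 10.88 L mm [-52.4  55.7] z 112.2 F [-1.3  1.7  1.3] w 0.3 yaw err -0.0
scene red 70 [57.7 71.6]
scene red 77 [ 24.7 197.2]
scene green 99 [144.5  81.3]
top red 82 [184.3 -35.7]
top red 89 [ 140.6 -131.9]
top red 132 [ 24.  198.7]
top green 88 [145.9  83.2]
```

Request:
move_arm(
  motion=[
    [[-0.7,0.3,0,0],[-0.7,0.3,0,0],[-0.7,0.3,0,0],[-0.7,0.3,0,0],[0,0,0,0]],
  ],
)

```text
time: 11.6
tool_pos: [0.5409, -0.0432, 0.1123]
tool_rot: [[-0.093, 0.996, 0.001], [0.996, 0.093, -0.001], [-0.001, 0.001, -1.0]]
force: [1.2, -0.5, 0.5]
width: 0.301
grasp_force: 0.0
```

Run:
```python
from h import *
st()
s=snapshot('scene'); P=cloud(s); l=L(P.reshape(-1,3)).reshape(P.shape[:2]+(2,))*1000
hsv=cv2.cvtColor(s['img'],cv2.COLOR_BGR2HSV); m=(cv2.inRange(hsv,(0,140,60),(6,255,255))|cv2.inRange(hsv,(174,140,60),(180,255,255)))>0
k=m&(l[...,0]>-120)&(l[...,0]<20)&(l[...,1]>-150)&(l[...,1]<120); print(k.sum(),np.c_[l[k],P[k][:,2]*1000].mean(0),np.c_[l[k],P[k][:,2]*1000].min(0),np.c_[l[k],P[k][:,2]*1000].max(0))
```

```text
t 11.6 L mm [-39.9  27. ] z 112.3 F [ 1.2 -0.5  0.5] w 0.3 yaw err -0.1
20 [-28.55642139  -9.51130927 151.91632949] [-45.8980083  -19.84337325 142.49257222] [ 17.65186971  14.58418217 201.43191141]
```

Request:
move_arm(
  motion=[
    [[-0.8,0.2,0,0],[-0.8,0.1,0,0],[-0.8,0,0,0],[-0.8,0,0,0],[-0.5,0,0,0]],
  ],
)

```text
time: 12.28
tool_pos: [0.5466, -0.0795, 0.1122]
tool_rot: [[-0.094, 0.996, 0.0], [0.996, 0.094, -0.0], [-0.0, 0.0, -1.0]]
force: [0.2, -0.1, 0.0]
width: 0.303
grasp_force: 0.0
```

```bash
cat >> h.py <<'E'
def reds():
  for n in('scene','top'):
    s=snapshot(n); P=cloud(s); l=L(P.reshape(-1,3)).reshape(P.shape[:2]+(2,))*1000
    hsv=cv2.cvtColor(s['img'],cv2.COLOR_BGR2HSV); m=(cv2.inRange(hsv,(0,130,40),(6,255,255))|cv2.inRange(hsv,(174,130,40),(180,255,255)))
    nn,lab,t,c=cv2.connectedComponentsWithStats(m)
    for i in range(1,nn):
        k=lab==i; q=np.median(np.c_[l[k],P[k][:,2]*1000],axis=0)
        if t[i,4]>8 and abs(q[0])<170 and -175<q[1]<300: print(n,t[i,4],c[i].round(),q.round())
E
python3 -c "
from h import *
st(); reds(); tab()"
```

```text
t 12.28 L mm [-37.6  -9.7] z 112.2 F [ 0.2 -0.1  0. ] w 0.3 yaw err -0.0
scene 83 [264. 187.] [ 57.  71. 146.]
scene 89 [327. 194.] [ 26. 197. 146.]
top 138 [247. 174.] [ 56.  73. 144.]
top 143 [181. 198.] [ 24. 199. 144.]
tab 70 [[-0.112, -0.042], [-0.054, -0.0]] z [0.12  0.124 0.155]
rim -0.04 86 [0.194]
rim -0.19 367 [0.115]
```

Request:
move_arm(
  motion=[
    [[0,0,-4.5,0],[4.2,3.1,0,0],[4.2,3.1,0,0],[4.2,3.1,0,0],[0,0,0,0]],
  ],
)

```text
time: 13.05
tool_pos: [0.629, 0.059, 0.1568]
tool_rot: [[-0.099, 0.995, 0.001], [0.995, 0.099, 0.001], [0.001, 0.001, -1.0]]
force: [-0.8, -0.7, 0.1]
width: 0.3
grasp_force: 0.0
```

Run:
```python
from h import *
st(); reds(); tab()
s=snapshot('scene'); cv2.imwrite('pics/g.png',cv2.resize(s['img'][80:260,120:360],None,fx=3.2,fy=3.2,interpolation=cv2.INTER_CUBIC))
```

```text
t 13.05 L mm [ 57.5 120.4] z 156.8 F [-0.8 -0.7  0.1] w 0.3 yaw err 0.3
scene 85 [265. 187.] [ 57.  71. 146.]
scene 89 [327. 194.] [ 26. 197. 146.]
top 137 [247. 174.] [ 56.  73. 144.]
tab 213 [[-0.112, -0.048], [-0.078, -0.002]] z [0.115 0.124 0.126]
rim -0.04 48 [0.116]
rim -0.19 364 [0.113]
```

View pics/g.png

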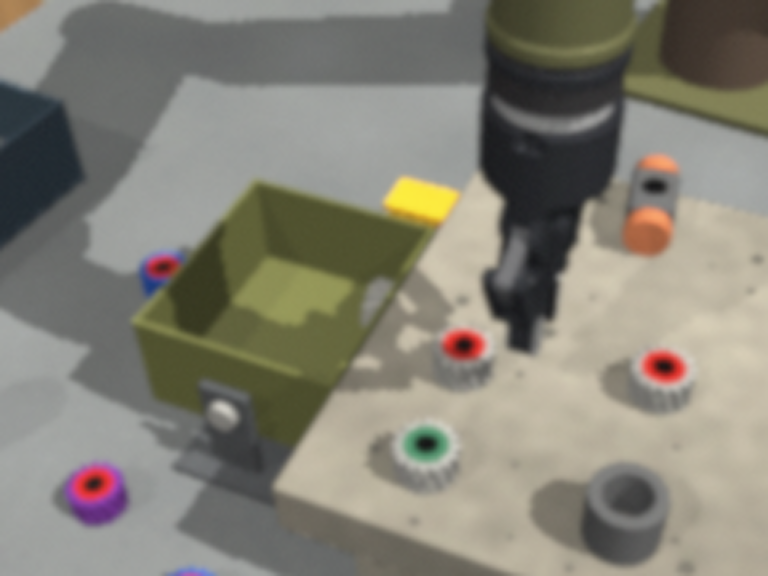

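Reject C is inside the bin at about (378,295), and the bin is still level. Next is reject A, at (463,352).

Request:
move_arm(
  motion=[
    [[0,-0.1,2,0],[0,0,1.5,0],[0,0,0.9,0],[-0.7,0,0,0],[-0.6,0,0,0]],
  ],
)

```text
time: 13.88
tool_pos: [0.628, 0.0418, 0.1137]
tool_rot: [[-0.094, 0.996, 0.001], [0.996, 0.094, -0.0], [-0.0, 0.001, -1.0]]
force: [0.4, -0.1, -0.1]
width: 0.3
grasp_force: 0.0
```

Request:
move_arm(
  motion=[
    [[-0.4,0,0,0],[-0.4,0,0,0],[-0.6,-0.1,0,0],[-0.7,-0.1,0,0],[-0.7,-0.1,0,0]],
  ],
)

```text
time: 14.5
tool_pos: [0.6273, 0.0141, 0.1135]
tool_rot: [[-0.095, 0.996, 0.001], [0.996, 0.095, 0.001], [0.001, 0.001, -1.0]]
force: [-0.5, 3.7, 2.3]
width: 0.304
grasp_force: 1.4
```

```bash
python3 -c "
from h import *
st(); reds()"
```

```text
t 14.5 L mm [51.6 75.9] z 113.5 F [-0.5  3.7  2.3] w 0.3 yaw err 0.0
scene 17 [251. 183.] [107.  63. 197.]
scene 90 [327. 194.] [ 25. 197. 146.]
```

Request:
move_arm(
  motion=[
    [[-0.8,0,0,0],[-0.8,0,0,0],[-0.8,0,0,0],[-0.8,0,0,0],[-0.8,0,0,0]],
  ],
)

```text
time: 15.22
tool_pos: [0.631, -0.0262, 0.1132]
tool_rot: [[-0.094, 0.996, -0.0], [0.996, 0.094, -0.0], [-0.0, -0.0, -1.0]]
force: [-0.9, 1.6, 1.2]
width: 0.3
grasp_force: 1.1
```

Request:
move_arm(
  motion=[
    [[-0.8,0,0,0],[-0.8,0,0,0],[-0.8,0,0,0],[-0.8,0,0,0],[-0.8,0,0,0]],
  ],
)

```text
time: 15.85
tool_pos: [0.6345, -0.0662, 0.1129]
tool_rot: [[-0.094, 0.996, -0.001], [0.996, 0.094, -0.0], [-0.0, -0.001, -1.0]]
force: [-0.2, 0.9, -0.4]
width: 0.303
grasp_force: 0.0
```

```bash
python3 -c "
from h import *
st(); reds()"
```

```text
t 15.85 L mm [51.2 -4.8] z 112.9 F [-0.2  0.9 -0.4] w 0.3 yaw err -0.0
scene 89 [327. 194.] [ 26. 197. 146.]
top 143 [181. 198.] [ 24. 199. 144.]
```

Request:
move_arm(
  motion=[
    [[-0.6,0,0,0],[0,0,-4.5,0],[5.2,-0.6,0,0],[5.2,-0.6,0,0],[5.2,-0.6,0,0]],
  ],
)

```text
time: 16.58
tool_pos: [0.6025, 0.0835, 0.1585]
tool_rot: [[-0.094, 0.996, 0.001], [0.996, 0.094, 0.0], [0.0, 0.001, -1.0]]
force: [0.2, -0.2, 0.4]
width: 0.299
grasp_force: 0.0
```

Request:
move_arm(
  motion=[
    [[5.2,-0.5,0,0],[5.2,-0.4,0,0],[0,0,0,0]],
  ],
)

```text
time: 16.95
tool_pos: [0.5832, 0.1885, 0.1582]
tool_rot: [[-0.1, 0.995, 0.0], [0.995, 0.1, 0.001], [0.001, 0.0, -1.0]]
force: [-0.7, -1.3, -0.6]
width: 0.298
grasp_force: 0.0
```

```bash
python3 -c "
from h import *
st(); reds(); tab()"
```

```text
t 16.95 L mm [ 24.1 253.6] z 158.2 F [-0.7 -1.3 -0.6] w 0.3 yaw err 0.3
scene 89 [327. 194.] [ 25. 197. 146.]
top 141 [181. 198.] [ 23. 199. 144.]
tab 214 [[-0.113, -0.047], [-0.078, -0.003]] z [0.116 0.124 0.126]
rim -0.04 53 [0.117]
rim -0.19 368 [0.114]
```

Request:
move_arm(
  motion=[
    [[0,0,2,0],[0,0,1.5,0],[0,0,1,0],[-1,0,0,0],[-0.8,0,0,0]],
  ],
)

```text
time: 17.73
tool_pos: [0.586, 0.1661, 0.1136]
tool_rot: [[-0.094, 0.996, 0.001], [0.996, 0.094, -0.0], [-0.0, 0.001, -1.0]]
force: [-0.4, 0.5, 0.6]
width: 0.299
grasp_force: 0.0
```

Request:
move_arm(
  motion=[
    [[-0.5,0,0,0],[-0.4,0,0,0],[-0.5,0,0,0],[-0.7,-0.1,0,0],[-0.8,-0.1,0,0]],
  ],
)

```text
time: 18.35
tool_pos: [0.5868, 0.138, 0.1136]
tool_rot: [[-0.095, 0.995, 0.001], [0.995, 0.095, 0.001], [0.001, 0.001, -1.0]]
force: [0.5, 3.3, 2.3]
width: 0.3
grasp_force: 1.5
```

Request:
move_arm(
  motion=[
    [[-0.9,-0.1,0,0],[-0.9,-0.1,0,0],[-0.9,-0.1,0,0],[-0.9,-0.1,0,0],[-0.9,-0.1,0,0]],
  ],
)

```text
time: 18.98
tool_pos: [0.5857, 0.0922, 0.1134]
tool_rot: [[-0.094, 0.996, 0.0], [0.996, 0.094, 0.0], [0.0, 0.0, -1.0]]
force: [0.2, 4.0, 3.7]
width: 0.302
grasp_force: 2.3
```

```bash
python3 -c "
from h import *
st(); reds()"
```

```text
t 18.98 L mm [ 17.6 157.6] z 113.4 F [0.2 4.  3.7] w 0.3 yaw err -0.0
scene 53 [295. 183.] [ 23. 125. 146.]
top 120 [220. 198.] [ 14. 126. 144.]
```

Request:
move_arm(
  motion=[
    [[-0.9,-0.1,0,0],[-0.9,-0.1,0,0],[-0.9,-0.1,0,0],[-0.9,-0.1,0,0],[-0.9,-0.1,0,0]],
  ],
)

```text
time: 19.7
tool_pos: [0.5845, 0.0465, 0.1129]
tool_rot: [[-0.094, 0.996, -0.001], [0.996, 0.094, -0.0], [-0.0, -0.001, -1.0]]
force: [-0.5, 1.8, -0.0]
width: 0.302
grasp_force: 1.0
```

Request:
move_arm(
  motion=[
    [[-0.9,-0.1,0,0],[-0.9,-0.1,0,0],[-0.9,-0.1,0,0],[-0.9,0,0,0],[-0.9,0,0,0]],
  ],
)

```text
time: 20.32
tool_pos: [0.586, 0.0016, 0.1131]
tool_rot: [[-0.094, 0.996, -0.0], [0.996, 0.094, -0.0], [-0.0, -0.0, -1.0]]
force: [-0.4, 1.9, -0.0]
width: 0.3
grasp_force: 0.7
```

```bash
python3 -c "
from h import *
st(); reds()"
```

```text
t 20.32 L mm [ 9.3 67.4] z 113.1 F [-0.4  1.9 -0. ] w 0.3 yaw err -0.0
scene 23 [255. 169.] [ 21.  37. 147.]
```

Request:
move_arm(
  motion=[
    [[-0.9,0,0,0],[-0.9,0,0,0],[-0.9,0,0,0],[-0.8,0,0,0],[-0.8,0,0,0]],
  ],
)

```text
time: 21.05
tool_pos: [0.5904, -0.0407, 0.1135]
tool_rot: [[-0.094, 0.996, 0.001], [0.996, 0.094, 0.001], [0.001, 0.001, -1.0]]
force: [-0.1, 3.3, 3.2]
width: 0.297
grasp_force: 1.8
```

Request:
move_arm(
  motion=[
    [[-0.8,0,0,0],[-0.8,0,0,0],[-0.8,0,0,0],[-0.8,0,0,0],[-0.5,0,0,0]],
  ],
)

```text
time: 21.68
tool_pos: [0.5936, -0.078, 0.113]
tool_rot: [[-0.094, 0.996, -0.0], [0.996, 0.094, -0.0], [-0.0, -0.0, -1.0]]
force: [0.1, 0.4, -0.0]
width: 0.305
grasp_force: 0.0
```

Request:
move_arm(
  motion=[
    [[0,0,0,0],[0,0,-5,0],[5.5,-2,0,0],[5.5,-2,0,0],[5.5,-2,0,0]],
  ],
)

```text
time: 22.3
tool_pos: [0.5177, 0.0829, 0.1635]
tool_rot: [[-0.094, 0.996, 0.001], [0.996, 0.094, 0.0], [0.0, 0.001, -1.0]]
force: [0.4, 0.8, -0.8]
width: 0.303
grasp_force: 0.0
```

Request:
move_arm(
  motion=[
    [[5.5,-2,0,0],[5.5,-2,0,0],[0,0,0,0],[0,0,0,0]],
  ],
)

```text
time: 22.8
tool_pos: [0.4682, 0.1871, 0.1633]
tool_rot: [[-0.095, 0.995, 0.001], [0.995, 0.095, -0.0], [-0.0, 0.0, -1.0]]
force: [0.5, 0.5, 0.9]
width: 0.301
grasp_force: 0.0
```

Run:
```python
from h import *
st(); parts(); reds(); tab()
a=snapshot('top'); b=snapshot('scene')
cv2.imwrite('pics/end.png',np.hstack([cv2.resize(a['img'][105:325,60:385],(400,400)),cv2.resize(b['img'][110:250,150:320],(400,400))]))
```

```text
t 22.8 L mm [-90.4 263.1] z 163.3 F [0.5 0.5 0.9] w 0.3 yaw err 0.0
scene green 96 [144.1  82.2]
top red 82 [184.3 -35.7]
top red 89 [ 140.6 -131.9]
top green 119 [142.9  83.5]
tab 212 [[-0.112, -0.047], [-0.078, -0.002]] z [0.116 0.124 0.126]
rim -0.04 52 [0.116]
rim -0.19 389 [0.115]
```

View pics/end.png

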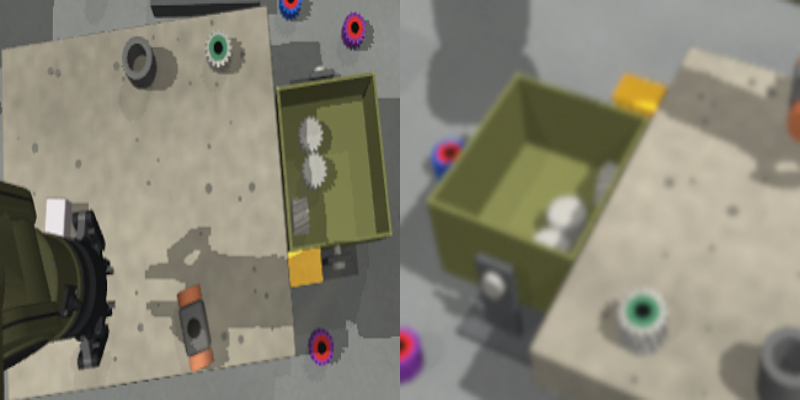

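All three rejects are in the bin: left panel (312,133), (316,170) and (300,215). The bin is level, and the good pinion, mallet head, bushing and gauge block have not visibly moved. Handing in.

```bash
python3 -c "
from rig import order
print(order.hand_in())"
```

```text
the job is handed in; nothing more can be done
None
```

The bin was pressed level, all three red-marked rejects were swept into it, and the job was handed in at about 23 s; the last pictures show the bin still level and the other parts in place, but hand-in returned no verdict.

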